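Make up two grinding-wheel arbors

TASK

Make up the two upright arbors ready for their nuts. On the red arbor put the brown wheel and then the red flange; on the blue arbor put the white wheel, then the blue flange, then the brass collar, each slid fully down onto what is below it. Lower the grinding wheels all the way, never letting one drop, and leave the green wheel, the oil can and the spanner where they are.

Things in the scene. Friction and masses are not known exactly. Their poses are not given: they have to be found in the camera images.
- coarse_wheel_mid (a point): Brown coarse grinding wheel: a plain ring 60 mm in diameter and 25 mm thick with a 20 mm bore, lying flat on the bench, with a tan paper disc round the bore. The point is its centre, half-way up (12.5 mm above its underside); z is its axis. About 0.14 kg.
- fine_wheel_mid (a point): White fine grinding wheel: a plain ring 60 mm in diameter and 13 mm thick with a 20 mm bore, lying flat on the bench, with a pale blue-grey paper disc round the bore. The point is its centre, half-way up (6.5 mm above its underside); z is its axis. About 0.08 kg.
- red_flange_mid (a point): Loose outer flange of the red arbor, lying flat on the bench: a red disc 50 mm in diameter and 8 mm thick with a bare steel boss 38 mm in diameter and 4 mm high on top (12 mm in all) and a 20 mm bore. It goes on as it lies, boss up. The point is its centre, half-way up (6 mm above its underside); z is its axis, up through the boss. About 0.1 kg.
- blue_flange_mid (a point): Loose outer flange of the blue arbor, lying flat on the bench: same shape and size as the red one, but its disc is blue. The point is its centre, half-way up (6 mm above its underside); z is its axis, up through the boss.
- collar_mid (a point): Brass spacer collar: a plain ring 38 mm in diameter and 12 mm thick with a 20 mm bore, lying flat on the bench. The point is its centre, half-way up (6 mm above its underside); z is its axis. About 0.04 kg.
- red_arbor_seat (a point): Red assembly stand, fixed to the bench: a red foot plate 100 x 100 x 12 mm, a red cone narrowing upwards (at most 25 mm in radius from 28 mm above the bench up) and on it a steel seat 50 mm in diameter whose flat top is 50 mm above the bench. From the seat rises the steel arbor, 16 mm in diameter and 48 mm high, its last 8 mm tapering to 8 mm in diameter. The point is the centre of the seat's top face, on the arbor's axis; z is up along the arbor.
- blue_arbor_seat (a point): Blue assembly stand, fixed to the bench: same shape and size as the red one, but foot plate and cone are blue. The point is the centre of the seat's top face, on the arbor's axis; z is up along the arbor.
- green_wheel_mid (a point): Bystander: loose green grinding wheel, a ring 60 mm in diameter and 20 mm thick, lying flat on the bench; not wanted in this job. The point is its centre, half-way up.
- oil_can_mid (a point): Bystander: loose green oil can standing on the bench, 55 mm in diameter, 105 mm high with its thin spout pointing up. The point is on its axis, 30 mm above its underside.
- spanner_mid (a point): Bystander: loose steel hook spanner lying on the bench, about 180 mm long, 8 mm thick. The point is in its shank, 4 mm above the bench; x runs along it towards the hook.
Not all that is in view belongs to the job. Leave any pink look-alike of the part that bears blue_flange_mid alone. Leave any orange or pink look-alike of the part that bears coarse_wheel_mid alone.

How it is judged:
By the outcome, as a careful person would: the job done as asked, in the order asked, and still so for the second after the job is handed in, with the robot touching nothing.
It also fails if it takes over 120 s, if anything falls off the work surface, if the arm or the gripper's body presses on something with over 40 N, if the wrist force passes 120 N, or if a joint passes its speed limit or range.

ROBOT

A 7-joint arm with a two-finger parallel gripper is mounted at the origin on the work surface. World frame = base frame: x ahead of the robot, y to its left, z up, the work surface at z = 0. Lengths are in mm, angles in rad, forces in N, time in s.
With the tool pointing down it reaches from about 400 to 850 mm from the base axis. Payload 10.4 kg.
Tool frame: the origin (TCP) lies between the finger pads; the fingertips stand 14 mm ahead of it and the grasp point (between the pads) lies 5 mm behind it (manip.tcp_to_tips is the distance from the TCP to the fingertips, in mm); z points along the fingers, y is the line along which they close (so a half turn about z gives the same grasp; the last joint's range is limited). The gripper opens to 87 mm and grips with 3 to 60 N. Pads are 19 mm wide; open, the fingers measure 117 mm over their backs; the gripper's body (75 mm by 190 mm) begins 51 mm behind the grasp point.
Start: joints at [1.203, 0.332, -0.065, 1.46, 0.022, 1.35, -0.088], TCP at [211.277, -588.228, 236.576] pointing down, gripper open.
Joint ranges: [-2.6, 2.6], [-0.5, 2.12], [-1.47, 1.34], [0.16, 2.42], [-1.27, 4.41], [0.06, 2.06], [-2.6, 2.6]. Speed limits (rad/s): [2.22, 2.22, 2.79, 2.79, 3.14, 3.14, 3.14].

INTERFACE

Orientations are given as a unit quaternion [x, y, z, w].
In Python, from rig import manip gives the robot as it stands.
- The arm moves only by the tool servo_tool, never from a script. Its argument "commands" is a list of rows, each an object with "gripper": the opening in per cent of the stroke, from 0 (shut) to 100 (fully open); "xyz": the shift along the world's x, y, z in m, a list of three; "dr": the turn, a rotation vector about the world's x, y, z in rad, a list of three. In form: [{"gripper": gripper, "xyz": [x, y, z], "dr": [wx, wy, wz]}, ...]. A call has exactly 5 rows; each row shifts and turns the commanded pose from where the row before left it; what a row does not reach is not made up. A row lasts 1/8 s, in which the tool goes at most 62.5 mm and 10.7 degrees, less where a joint would pass 70% of its speed; a pose out of reach is approached as far as the arm can. A call is refused whole if a number of a shift passes 0.0625 or a number of a turn 0.188, either way. A call with a gripper value outside its range is refused whole. The fingers move at their own pace and stop on an object; "force" is the grip in N (left out, the last holds). Time passes only in rows, so rows that do not move let the fingers close, or fill a call up. It gives the time, the measured TCP pose, the force, the opening and the grip force at its end, in the units of the state.
- manip.read_state(): the state, without advancing time (a new reading comes with each control period).
- manip.capture(name): name is "scene" or "top"; returns a dict with "color" (480x640x3 uint8, red, green, blue), "K" (3x3 intrinsics, pixels), "camera_from_world" (4x4, takes a point from world to camera coordinates). Camera axes: x right, y up, looking along -z (the intrinsics and any distortion apply to the point x, -y, -z); pixel columns grow to the right and rows downward; lengths in mm; the calibration is good to about 2 mm. A picture is of the moment at which its call begins. There is no depth.
- manip.hand_in(): hands the job in; it is judged then, once.
The state is a dict: "time": time; "q": joint angles; "joint_velocities": joint speeds; "joint_torque": joint torques, N m; "eef_pos": TCP position; "eef_rot": TCP orientation; "ft_force": force on the tool from outside, world axes, zero at the start; "moment": the same for the moment, N m; "opening": finger opening in mm; "gripper_force": force on a finger pad.
Only numpy, scipy, OpenCV 4.12 (cv2) and the standard library are available. Lean on these libraries where they do the work, as an engineer would, in place of code of your own. Each camera call takes 0.05 s, during which the arm holds its last target. There are 200 camera calls.

## Working session

There is one attempt and no reset: what is moved stays moved. The work goes in short steps, Python scripts to look and compute and a tool call to move; the robot and the scene stay as the last step left them, time stands still between calls to the robot, and variables do not carry over. Pictures are saved under pics/ and viewed, at most 14 in all, crops included, and the job is handed in when it is done.

Besides the shell and the picture viewer there is one more tool, called after "Emit:" in YAML: its name, and indented under it one key for each argument. servo_tool: Moves the arm, as the interface text tells. Its arguments: {"type":"object","properties":{"commands":{"type":"array"},"force":{"type":"number"}},"required":["commands"]}

```bash
mkdir -p pics; ls; python3 - <<'E'
from rig import manip
import cv2
for n in("scene","top"):
    c=manip.capture(n); cv2.imwrite(f"pics/{n}0.png",c["color"][:,:,::-1]); print(c["K"],c["camera_from_world"],[k for k in c])
print(manip.read_state(), manip.tcp_to_tips)
E
```

```text
pics
[[547.36029467   0.         324.93853654]
 [  0.         547.36029467 240.00544729]
 [  0.           0.           1.        ]] [[-2.56577907e-01  9.66495617e-01 -7.34847651e-03  1.62015137e+02]
 [-7.48405389e-01 -1.93858420e-01  6.34277767e-01  3.98390604e+02]
 [ 6.11602118e-01  1.68241301e-01  7.73070316e-01 -1.62277948e+03]
 [ 0.00000000e+00  0.00000000e+00  0.00000000e+00  1.00000000e+00]] ['color', 'K', 'camera_from_world']
[[561.00849825   0.         324.69203723]
 [  0.         561.00849825 234.88099208]
 [  0.           0.           1.        ]] [[-2.08882554e-02 -9.99740200e-01  9.12216919e-03  1.45090129e+01]
 [ 9.88901722e-01 -1.93176645e-02  1.47309916e-01 -5.84774959e+02]
 [-1.47095426e-01  1.20979760e-02  9.89048318e-01 -1.08915811e+03]
 [ 0.00000000e+00  0.00000000e+00  0.00000000e+00  1.00000000e+00]] ['color', 'K', 'camera_from_world']
{'time': 0.1, 'q': array([ 1.20341453,  0.33278544, -0.0646886 ,  1.46083643,  0.02159443,
        1.34990999, -0.08848311]), 'joint_velocities': array([-0.00120833, -0.00172581, -0.00202803, -0.00327546, -0.00029298,
       -0.00069217,  0.00209002]), 'joint_torque': array([ 8.10764195e-04, -6.24548435e+01,  2.44233274e-02, -3.90717459e+01,
       -6.13990612e-02,  3.66491417e-02,  1.07641038e-04]), 'eef_pos': array([ 211.12825998, -587.91662922,  235.85795521]), 'eef_rot': array([ 9.85175233e-01,  1.71549917e-01, -1.33569084e-04, -6.07555788e-04]), 'ft_force': array([ 0.08739589, -0.68389967,  0.51330573]), 'moment': array([-0.00321003, -0.0257997 , -0.0378893 ]), 'gripper_force': 0.0, 'opening': 87.0758526169264} 14.0
```

View pics/top0.png

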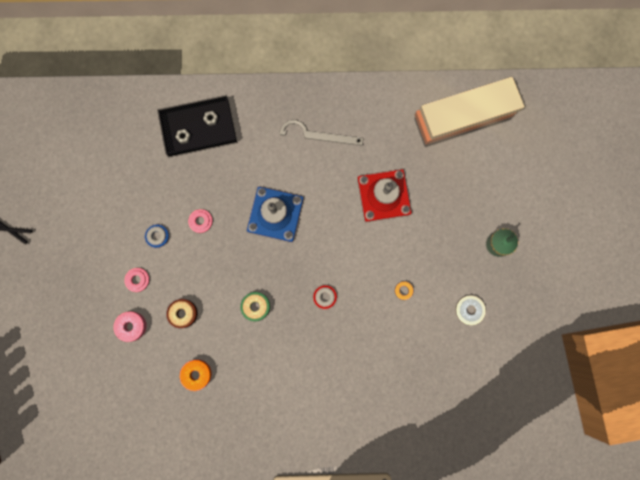

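View pics/scene0.png

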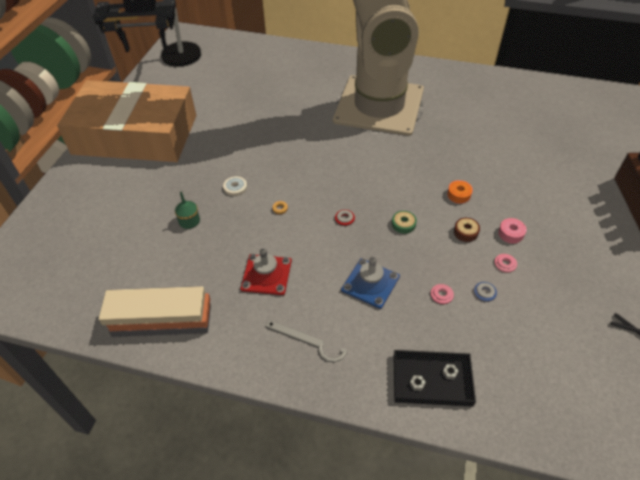

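Top view: blue arbor (272,208), red arbor (387,190), blue flange (156,236), brown wheel (181,313), red flange (324,297), collar (404,291) and white wheel (471,310). Scene view: blue arbor (373,272), red (264,265), blue flange (486,291), brown (467,229), red flange (345,217), collar (280,208) and white (235,186). The pink and orange rings are look-alikes; the green wheel is at (255,306) in the top view.

```bash
cat > h.py <<'E'
import cv2, numpy as np
from scipy.optimize import least_squares
from rig import manip
def cap():
    return {n:manip.capture(n) for n in("top","scene")}
def proj(c,P):
    P=np.atleast_2d(P); q=P@c["camera_from_world"][:3,:3].T+c["camera_from_world"][:3,3]
    q=q*[1,-1,-1]; q=q@c["K"].T; return q[:,:2]/q[:,2:]
def ray(c,uv,z):
    M=c["camera_from_world"]; d=np.linalg.inv(c["K"])@[uv[0],uv[1],1]; d=M[:3,:3].T@(d*[1,-1,-1])
    o=-M[:3,:3].T@M[:3,3]; return (o+d*(z-o[2])/d[2])[:2]
def hullc(p):
    h=cv2.convexHull(np.float32(p)); m=cv2.moments(h); return np.array([m["m10"],m["m01"]])/m["m00"],h
S=4
def seg(c,seed,w=24,mode="col",hue=None):
    x,y=map(int,seed); im=c["color"][y-w:y+w,x-w:x+w]; im=cv2.resize(im,None,fx=S,fy=S,interpolation=cv2.INTER_CUBIC)
    lab=cv2.cvtColor(im,cv2.COLOR_RGB2LAB).astype(float)
    bg=np.median(lab.reshape(-1,3),0) if mode!="plate" else cv2.cvtColor(c["color"],cv2.COLOR_RGB2LAB).reshape(-1,3)[::7].astype(float).mean(0)*0+[120,129,131]
    d=np.hypot(*(lab-bg)[...,1:].transpose(2,0,1)); t={"col":10,"white":10,"plate":20}[mode]
    m=(d>t) | ((lab[...,0]-bg[0]>35) if mode=="white" else False)
    n,l,st,ce=cv2.connectedComponentsWithStats(m.astype(np.uint8))
    k=1+np.argmax([st[i,4]/(20+np.hypot(*(ce[i]-w*S))) for i in range(1,n)])
    pts=np.argwhere(l==k)[:,::-1]
    return (pts+.5)/S-.5+[x-w,y-w]
A=np.linspace(0,2*np.pi,48,endpoint=False)
def disc(x,y,r,z0,z1): return np.vstack([np.c_[x+r*np.cos(A),y+r*np.sin(A),0*A+z] for z in(z0,z1)])
def fit(cs,seeds,model,**k):
    r={}
    for n in cs:
        ctr,h=hullc(seg(cs[n],seeds[n],**k)); f=lambda p:hullc(proj(cs[n],model(*p)))[0]-ctr
        s=least_squares(f,ray(cs[n],ctr,5),diff_step=1e-3); 
        r[n]=s.x; r[n+"_ar"]=cv2.contourArea(h)/cv2.contourArea(hullc(proj(cs[n],model(*s.x)))[1])
    return r
E
cat > m.py <<'E'
from h import *
np.set_printoptions(precision=1,suppress=True)
cs=cap()
O={"coarse":((181,313),(467,229),30,0,25,"col"),"fine":((471,310),(235,186),30,0,13,"white"),"redf":((324,297),(345,217),25,0,8,"col"),
"bluef":((156,236),(486,291),25,0,8,"col"),"collar":((404,291),(280,208),19,0,12,"col"),"green":((255,306),(404,221),30,0,20,"col"),"pinkf1":((200,221),(442,294),25,0,8,"col"),"pinkf2":((136,280),(506,263),25,0,8,"col"),"pinkw":((129,326),(513,231),30,0,25,"col")}
for n,(a,b,r,z0,z1,md) in O.items():
    print(n,fit(cs,{"top":a,"scene":b},lambda x,y:disc(x,y,r,z0,z1),mode=md,w=18))
for n,a,b in(("red",(385,195),(266,272)),("blue",(275,213),(371,283))):
    p=seg(cs["top"],a,w=36,mode="plate"); g=np.array([ray(cs["top"],q,12) for q in cv2.boxPoints(cv2.minAreaRect(np.float32(p)))])
    e=g[1]-g[0]; yaw=np.arctan2(e[1],e[0])
    def mod(x,y):
        t=yaw+np.pi/4+np.arange(4)*np.pi/2; return np.vstack([np.c_[x+70.7*np.cos(t),y+70.7*np.sin(t),0*t+z] for z in(0,12)])
    print(n,np.linalg.norm(e),yaw,fit(cs,{"top":a,"scene":b},mod,mode="plate",w=36))
t=cv2.resize(np.hstack([cs["top"]["color"][175:225,362:412],cs["top"]["color"][188:238,250:300],cs["scene"]["color"][240:290,240:290],cs["scene"]["color"][250:300,348:398]]),None,fx=4,fy=4,interpolation=cv2.INTER_CUBIC)
cv2.imwrite("pics/arb.png",t[:,:,::-1])
E
python3 m.py
```

```text
coarse {'top': array([434.8, 296.5]), 'top_ar': 0.8727839022222124, 'scene': array([426.6, 295.7]), 'scene_ar': 0.6834367119721118}
fine {'top': array([ 428.8, -292.9]), 'top_ar': 0.8659900419119776, 'scene': array([ 421.9, -296. ]), 'scene_ar': 0.7450094957609605}
redf {'top': array([462.3,   5.3]), 'top_ar': 1.0592177320025782, 'scene': array([460.2,   4. ]), 'scene_ar': 0.9524428707646221}
bluef {'top': array([596.1, 352.9]), 'top_ar': 1.0194484192071807, 'scene': array([595.2, 351.9]), 'scene_ar': 0.8577529974421875}
collar {'top': array([ 472.1, -157.8]), 'top_ar': 1.0497736466086156, 'scene': array([ 468.3, -159.4]), 'scene_ar': 0.9653793081022451}
green {'top': array([445.9, 147.6]), 'top_ar': 0.9847224183446341, 'scene': array([442.2, 146.3]), 'scene_ar': 0.8683957718140374}
pinkf1 {'top': array([626.2, 262.6]), 'top_ar': 1.0459858557076112, 'scene': array([623.6, 261.5]), 'scene_ar': 0.9943822204558443}
pinkf2 {'top': array([505.7, 391.7]), 'top_ar': 1.0316242688503499, 'scene': array([502.5, 390.9]), 'scene_ar': 0.9852002880090728}
pinkw {'top': array([412.5, 401.7]), 'top_ar': 1.5425488946015922, 'scene': array([407.3, 399.1]), 'scene_ar': 0.9493126825379297}
red 103.42757416189475 -1.4267868790707825 {'top': array([ 673.2, -124.3]), 'top_ar': 0.9903316989655876, 'scene': array([ 672.8, -124.5]), 'scene_ar': 0.8936838734238453}
blue 98.9852814002504 -0.23082323037914043 {'top': array([636.1, 106.1]), 'top_ar': 0.9177225056740121, 'scene': array([645.8, 118.9]), 'scene_ar': 0.4809518965736679}
```

View pics/arb.png

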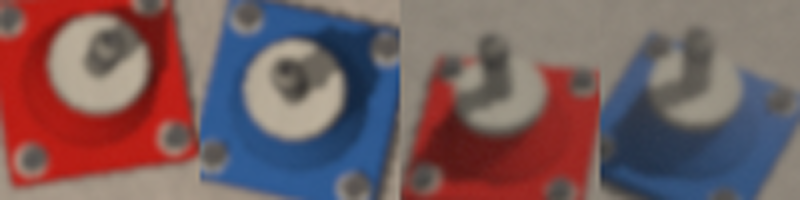

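The crops show both seats. In the full images, the red seat centre is at about (386.5,190.5) top and (264.9,262.4) scene. The blue one is at (273.5,210) top and (371.5,270.9) scene.

```bash
python3 - <<'E'
from h import *
np.set_printoptions(precision=1,suppress=True)
cs=cap()
for n,a,b in(("red",(386.5,190.5),(264.9,262.4)),("blue",(273.5,210),(371.5,270.9))):
    print(n,ray(cs["top"],a,50),ray(cs["scene"],b,50))
for nm in cs: print(nm,-cs[nm]["camera_from_world"][:3,:3].T@cs[nm]["camera_from_world"][:3,3], proj(cs[nm],[[673,-124,98],[636,106,98],[211,-588,236]]))
def m(c,x,y,s=50): 
    x,y=map(int,(x,y));return cv2.resize(c["color"][y-s//2:y+s//2,x-s//2:x+s//2],(200,200),interpolation=cv2.INTER_CUBIC)
t=np.vstack([np.hstack([m(cs["top"],*p) for p in((181,313),(471,310),(404,291))]),np.hstack([m(cs["scene"],*p) for p in((467,229),(235,186),(280,208))])])
cv2.imwrite("pics/obj.png",t[:,:,::-1])
E
```

```text
red [ 672.7 -124.7] [ 672.2 -124.3]
blue [636.7 105. ] [636.2 105.3]
top [ 418.4   16.4 1163.2] [[389.  184.8]
 [271.  205.6]
 [701.3 442. ]]
scene [1332.2  193.7 1003. ] [[262.8 249. ]
 [373.2 257.3]
 [145.6  44.3]]
```

View pics/obj.png

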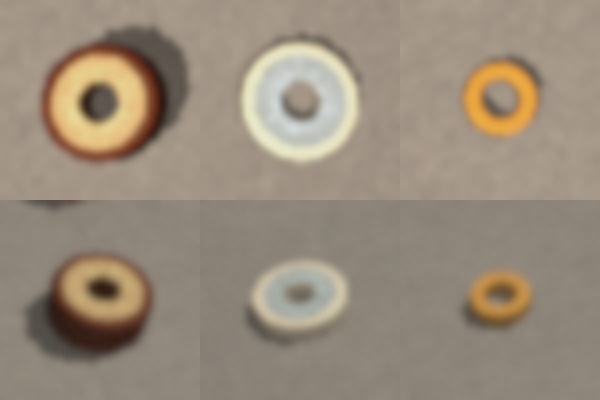

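The crops give these top-face centres:

| Part | Top | Scene |
|---|---|---|
| Brown wheel | (180.5,313.2) | (467,226.1) |
| White wheel | (470.6,309.9) | (234.6,184.1) |
| Collar | (403.9,290.2) | (279.6,205.9) |

```bash
python3 - <<'E'
from h import *
np.set_printoptions(precision=1,suppress=True)
cs=cap()
for n,a,b,z in(("coarse",(180.5,313.2),(467,226.1),25),("fine",(470.6,309.9),(234.6,184.1),13),("collar",(403.9,290.2),(279.6,205.9),12)):
    print(n,ray(cs["top"],a,z),ray(cs["scene"],b,z))
s=manip.read_state(); print(s["time"])
E
```

```text
coarse [434.6 294.8] [433.7 293.8]
fine [ 429.2 -291.7] [ 428.1 -293. ]
collar [ 471.9 -157.5] [ 470.9 -158.4]
0.4
```

```bash
python3 - <<'E'
from h import *
np.set_printoptions(precision=1,suppress=True)
cs=cap()
print("box ground",ray(cs["scene"],(180,158),0),"top edges",[ [ray(cs["top"],p,z) for p in((564,335),(588,438))] for z in(80,120,150)], [ray(cs["scene"],(192,88),z) for z in (80,120,150)])
print("can",ray(cs["scene"],(189,222),0),ray(cs["top"],(503,242),50))
E
```

```text
box ground [ 359.3 -478.7] top edges [[array([ 377.4, -449.6]), array([ 188. , -478.6])], [array([ 378.9, -432.4]), array([ 196.5, -460.3])], [array([ 380. , -419.5]), array([ 202.9, -446.6])]] [array([ 158. , -514.8]), array([ 208.9, -484.1]), array([ 247. , -461.1])]
can [ 567.  -360.6] [ 562.5 -355. ]
```

Emit:
servo_tool:
  commands:
    - {"gripper": 100,"xyz": [0.0217,0.0296,0],"dr": [0,0,0]}
    - {"gripper": 100,"xyz": [0.0217,0.0296,0],"dr": [0,0,0]}
    - {"gripper": 100,"xyz": [0.0217,0.0296,0],"dr": [0,0,0]}
    - {"gripper": 100,"xyz": [0.0217,0.0296,0],"dr": [0,0,0]}
    - {"gripper": 100,"xyz": [0.0217,0.0296,0],"dr": [0,0,0]}
  force: 20

```text
time: 1.12
eef_pos: [320.4, -439.2, 236.7]
eef_rot: [0.985, 0.172, 0.0, 0.0]
ft_force: [1.1, -0.4, 0.8]
opening: 87.0
gripper_force: 0.0
```

Emit:
servo_tool:
  commands:
    - {"gripper": 100,"xyz": [0.0217,0.0296,0],"dr": [0,0,0]}
    - {"gripper": 100,"xyz": [0.0217,0.0296,0],"dr": [0,0,0]}
    - {"gripper": 100,"xyz": [0.0217,0.0296,0],"dr": [0,0,0]}
    - {"gripper": 100,"xyz": [0.0217,0.0296,0],"dr": [0,0,0]}
    - {"gripper": 100,"xyz": [0.0221,0.0295,0],"dr": [0,0,0]}

```text
time: 1.75
eef_pos: [429.3, -291.4, 236.8]
eef_rot: [0.985, 0.171, 0.0, 0.0]
ft_force: [0.3, -0.5, -1.0]
opening: 87.1
gripper_force: 0.0
```

Emit:
servo_tool:
  commands:
    - {"gripper": 100,"xyz": [0,0,-0.04],"dr": [0,0,0]}
    - {"gripper": 100,"xyz": [0,0,-0.04],"dr": [0,0,0]}
    - {"gripper": 100,"xyz": [0,0,-0.04],"dr": [0,0,0]}
    - {"gripper": 100,"xyz": [0,0,-0.04],"dr": [0,0,0]}
    - {"gripper": 100,"xyz": [0,0,-0.03],"dr": [0,0,0]}

```text
time: 2.38
eef_pos: [428.2, -292.1, 45.0]
eef_rot: [0.985, 0.172, -0.0, -0.0]
ft_force: [0.3, -0.4, 0.7]
opening: 87.1
gripper_force: 0.0
```

Emit:
servo_tool:
  commands:
    - {"gripper": 100,"xyz": [0,0,-0.015],"dr": [0,0,0]}
    - {"gripper": 100,"xyz": [0,0,-0.01],"dr": [0,0,0]}
    - {"gripper": 100,"xyz": [0,0,-0.004],"dr": [0,0,0]}
    - {"gripper": 100,"xyz": [0,0,0],"dr": [0,0,0]}
    - {"gripper": 100,"xyz": [0,0,0],"dr": [0,0,0]}

```text
time: 3.0
eef_pos: [429.1, -292.6, 18.3]
eef_rot: [0.985, 0.172, 0.0, 0.0]
ft_force: [-0.5, -0.2, 0.3]
opening: 86.9
gripper_force: 0.0
```

Emit:
servo_tool:
  commands:
    - {"gripper": 60,"xyz": [0,0,0],"dr": [0,0,0]}
    - {"gripper": 60,"xyz": [0,0,0],"dr": [0,0,0]}
    - {"gripper": 60,"xyz": [0,0,0],"dr": [0,0,0]}
    - {"gripper": 60,"xyz": [0,0,0],"dr": [0,0,0]}
    - {"gripper": 60,"xyz": [0,0,0],"dr": [0,0,0]}
  force: 20

```text
time: 3.62
eef_pos: [428.7, -292.3, 17.6]
eef_rot: [0.985, 0.172, 0.0, 0.0]
ft_force: [-0.4, 0.1, 0.5]
opening: 59.2
gripper_force: 20.0
```

Emit:
servo_tool:
  commands:
    - {"gripper": 55,"xyz": [0,0,0.01],"dr": [0,0,0]}
    - {"gripper": 55,"xyz": [0,0,0.03],"dr": [0,0,0]}
    - {"gripper": 55,"xyz": [0,0,0.04],"dr": [0,0,0]}
    - {"gripper": 55,"xyz": [0,0,0.03],"dr": [0,0,0]}
    - {"gripper": 55,"xyz": [0,0,0.02],"dr": [0,0,0]}

```text
time: 4.25
eef_pos: [429.1, -292.5, 149.9]
eef_rot: [0.985, 0.172, 0.001, 0.001]
ft_force: [-0.2, -0.1, -1.6]
opening: 59.4
gripper_force: 20.0
```

Emit:
servo_tool:
  commands:
    - {"gripper": 55,"xyz": [0.01,0.02,0],"dr": [0,0,0]}
    - {"gripper": 55,"xyz": [0.022,0.042,0],"dr": [0,0,0]}
    - {"gripper": 55,"xyz": [0.022,0.042,0],"dr": [0,0,0]}
    - {"gripper": 55,"xyz": [0.022,0.042,0],"dr": [0,0,0]}
    - {"gripper": 55,"xyz": [0.022,0.042,0],"dr": [0,0,0]}

```text
time: 4.88
eef_pos: [527.2, -103.0, 148.3]
eef_rot: [0.985, 0.171, 0.0, 0.0]
ft_force: [-0.0, -1.7, -0.1]
opening: 59.0
gripper_force: 20.0
```

Emit:
servo_tool:
  commands:
    - {"gripper": 55,"xyz": [0.024,0.046,0],"dr": [0,0,0]}
    - {"gripper": 55,"xyz": [0.024,0.046,0],"dr": [0,0,0]}
    - {"gripper": 55,"xyz": [0.024,0.046,0],"dr": [0,0,0]}
    - {"gripper": 55,"xyz": [0.022,0.042,0],"dr": [0,0,0]}
    - {"gripper": 55,"xyz": [0.0158,0.0295,0],"dr": [0,0,0]}

```text
time: 5.5
eef_pos: [636.9, 107.6, 148.1]
eef_rot: [0.985, 0.172, 0.0, -0.0]
ft_force: [0.9, 0.3, -1.1]
opening: 59.1
gripper_force: 20.0
```

```bash
python3 - <<'E'
from h import *
cs=cap(); s=manip.read_state(); print(s["eef_pos"],s["opening"],s["ft_force"])
def m(c,x,y,s=80): return cv2.resize(c["color"][y-s//2:y+s//2,x-s//2:x+s//2],(400,400),interpolation=cv2.INTER_CUBIC)
cv2.imwrite("pics/hold1.png",np.hstack([m(cs["top"],272,205),m(cs["scene"],373,255)])[:,:,::-1])
for n in cs: print(n,proj(cs[n],[[636.5,105.2,98],[636.5,105.2,50],[636.5,105.2,145]]))
E
```

```text
[636.66736267 110.03542    147.89077807] 59.473939922255546 [-0.58338527 -0.34924625 -0.36240112]
top [[271.3809752  205.36368201]
 [273.39965128 210.10560326]
 [269.2254487  200.30029565]]
scene [[372.78716048 257.3879798 ]
 [371.44283002 270.99682488]
 [374.19107395 243.17596758]]
```

View pics/hold1.png

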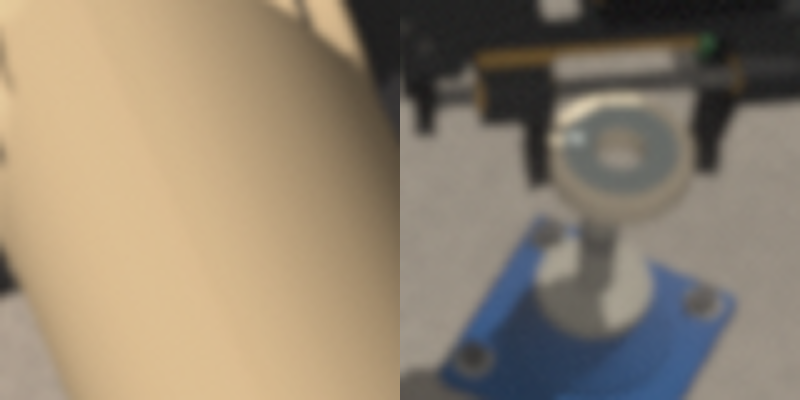

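The scene view shows the white wheel held level above the blue arbor, its bore at about (376.6,244.6). That is roughly 5 mm too far in +y, which agrees with the state reading.

Emit:
servo_tool:
  commands:
    - {"gripper": 55,"xyz": [0,0,0],"dr": [0,0,0]}
    - {"gripper": 55,"xyz": [0,0,0],"dr": [0,0,0]}
    - {"gripper": 55,"xyz": [0,0,0],"dr": [0,0,0]}
    - {"gripper": 55,"xyz": [0,0,0],"dr": [0,0,0]}
    - {"gripper": 55,"xyz": [0,0,0],"dr": [0,0,0]}

```text
time: 6.22
eef_pos: [636.5, 104.9, 147.7]
eef_rot: [0.985, 0.171, 0.0, 0.0]
ft_force: [0.4, -0.1, -0.7]
opening: 59.7
gripper_force: 20.0
```

Emit:
servo_tool:
  commands:
    - {"gripper": 55,"xyz": [0,0,-0.015],"dr": [0,0,0]}
    - {"gripper": 55,"xyz": [0,0,-0.012],"dr": [0,0,0]}
    - {"gripper": 55,"xyz": [0,0,-0.006],"dr": [0,0,0]}
    - {"gripper": 55,"xyz": [0,0,-0.004],"dr": [0,0,0]}
    - {"gripper": 55,"xyz": [0,0,-0.004],"dr": [0,0,0]}

```text
time: 6.85
eef_pos: [636.6, 105.3, 106.5]
eef_rot: [0.985, 0.172, 0.0, 0.0]
ft_force: [0.3, -0.3, 1.3]
opening: 59.6
gripper_force: 20.0
```

```bash
cat > look.py <<'E'
import sys
from h import *
n,x,y,nm=sys.argv[1],int(sys.argv[2]),int(sys.argv[3]),sys.argv[4]
c=manip.capture(n); s=manip.read_state(); print(s["time"],s["eef_pos"],s["opening"],s["ft_force"])
cv2.imwrite(f"pics/{nm}.png",cv2.resize(c["color"][y-30:y+30,x-40:x+40],(640,480),interpolation=cv2.INTER_CUBIC)[:,:,::-1])
E
python3 look.py scene 373 255 h2
```

```text
6.9 [636.38413296 105.16911501 105.97809284] 59.523888504106246 [-0.28275587  0.06979156 -0.80968288]
```

View pics/h2.png

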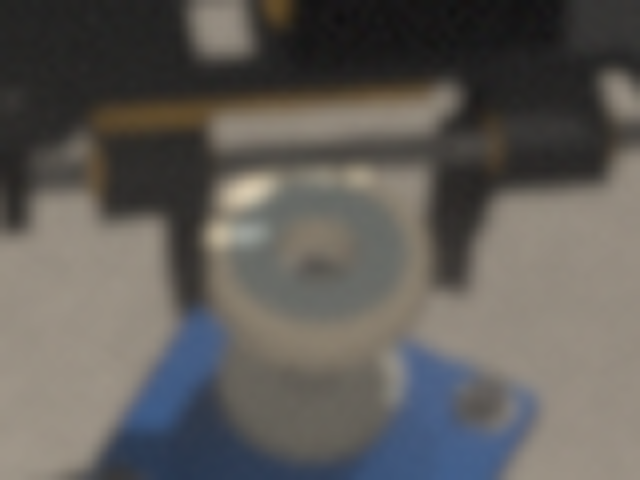

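The arbor tip shows dark inside the wheel's bore at about (317,262), horizontally centred, so the wheel is threaded on. I'll lower it to just above the seat.

Emit:
servo_tool:
  commands:
    - {"gripper": 55,"xyz": [0,0,-0.006],"dr": [0,0,0]}
    - {"gripper": 55,"xyz": [0,0,-0.008],"dr": [0,0,0]}
    - {"gripper": 55,"xyz": [0,0,-0.008],"dr": [0,0,0]}
    - {"gripper": 55,"xyz": [0,0,-0.006],"dr": [0,0,0]}
    - {"gripper": 55,"xyz": [0,0,-0.006],"dr": [0,0,0]}

```text
time: 7.52
eef_pos: [636.5, 105.2, 72.1]
eef_rot: [0.985, 0.172, -0.0, 0.0]
ft_force: [-0.1, 1.2, -0.6]
opening: 59.5
gripper_force: 20.0
```

Emit:
servo_tool:
  commands:
    - {"gripper": 55,"xyz": [0,0,-0.001],"dr": [0,0,0]}
    - {"gripper": 55,"xyz": [0,0,-0.001],"dr": [0,0,0]}
    - {"gripper": 55,"xyz": [0,0,-0.001],"dr": [0,0,0]}
    - {"gripper": 55,"xyz": [0,0,0],"dr": [0,0,0]}
    - {"gripper": 55,"xyz": [0,0,0],"dr": [0,0,0]}

```text
time: 8.15
eef_pos: [636.5, 105.2, 69.7]
eef_rot: [0.985, 0.172, 0.0, 0.0]
ft_force: [-0.4, -0.1, -1.4]
opening: 59.7
gripper_force: 20.0
```

Emit:
servo_tool:
  commands:
    - {"gripper": 55,"xyz": [0,0,-0.001],"dr": [0,0,0]}
    - {"gripper": 55,"xyz": [0,0,-0.0005],"dr": [0,0,0]}
    - {"gripper": 55,"xyz": [0,0,-0.0005],"dr": [0,0,0]}
    - {"gripper": 55,"xyz": [0,0,0],"dr": [0,0,0]}
    - {"gripper": 55,"xyz": [0,0,0],"dr": [0,0,0]}

```text
time: 8.78
eef_pos: [636.5, 105.2, 67.7]
eef_rot: [0.985, 0.172, 0.0, 0.0]
ft_force: [-0.4, -0.9, 0.9]
opening: 59.7
gripper_force: 20.0
```

Emit:
servo_tool:
  commands:
    - {"gripper": 55,"xyz": [0,0,-0.0005],"dr": [0,0,0]}
    - {"gripper": 55,"xyz": [0,0,0],"dr": [0,0,0]}
    - {"gripper": 55,"xyz": [0,0,0],"dr": [0,0,0]}
    - {"gripper": 55,"xyz": [0,0,0],"dr": [0,0,0]}
    - {"gripper": 55,"xyz": [0,0,0],"dr": [0,0,0]}

```text
time: 9.4
eef_pos: [636.5, 105.1, 67.6]
eef_rot: [0.985, 0.172, 0.0, 0.0]
ft_force: [-3.0, -0.3, 5.5]
opening: 59.7
gripper_force: 20.0
```

Emit:
servo_tool:
  commands:
    - {"gripper": 76,"xyz": [0,0,0],"dr": [0,0,0]}
    - {"gripper": 76,"xyz": [0,0,0],"dr": [0,0,0]}
    - {"gripper": 76,"xyz": [0,0,0],"dr": [0,0,0]}
    - {"gripper": 76,"xyz": [0,0,0.002],"dr": [0,0,0]}
    - {"gripper": 76,"xyz": [0,0,0.008],"dr": [0,0,0]}

```text
time: 10.02
eef_pos: [636.2, 105.1, 77.0]
eef_rot: [0.985, 0.172, -0.0, -0.0]
ft_force: [-0.2, -0.2, 0.1]
opening: 66.4
gripper_force: 0.0
```

Emit:
servo_tool:
  commands:
    - {"gripper": 76,"xyz": [0,0,0.02],"dr": [0,0,0]}
    - {"gripper": 76,"xyz": [0,0,0.03],"dr": [0,0,0]}
    - {"gripper": 76,"xyz": [0,0,0.02],"dr": [0,0,0]}
    - {"gripper": 76,"xyz": [-0.004,0.025,0],"dr": [0,0,0]}
    - {"gripper": 76,"xyz": [-0.007,0.04,0],"dr": [0,0,0]}

```text
time: 10.65
eef_pos: [626.2, 169.1, 148.3]
eef_rot: [0.985, 0.17, 0.001, 0.001]
ft_force: [0.7, 0.0, -0.5]
opening: 65.9
gripper_force: 0.0
```

Emit:
servo_tool:
  commands:
    - {"gripper": 76,"xyz": [-0.008,0.05,0],"dr": [0,0,0]}
    - {"gripper": 76,"xyz": [-0.008,0.05,0],"dr": [0,0,0]}
    - {"gripper": 76,"xyz": [-0.007,0.045,0],"dr": [0,0,0]}
    - {"gripper": 76,"xyz": [-0.0068,0.0373,0],"dr": [0,0,0]}
    - {"gripper": 76,"xyz": [0,0,-0.02],"dr": [0,0,0]}

```text
time: 11.28
eef_pos: [594.3, 357.5, 129.1]
eef_rot: [0.985, 0.174, 0.001, -0.002]
ft_force: [-0.2, 0.3, -0.3]
opening: 65.9
gripper_force: 0.0
```

Emit:
servo_tool:
  commands:
    - {"gripper": 76,"xyz": [0,0,-0.04],"dr": [0,0,0]}
    - {"gripper": 76,"xyz": [0,0,-0.03],"dr": [0,0,0]}
    - {"gripper": 76,"xyz": [0,0,-0.015],"dr": [0,0,0]}
    - {"gripper": 76,"xyz": [0,0,0],"dr": [0,0,0]}
    - {"gripper": 76,"xyz": [0,0,0],"dr": [0,0,0]}

```text
time: 11.9
eef_pos: [596.5, 352.8, 43.6]
eef_rot: [0.985, 0.171, 0.001, -0.0]
ft_force: [-0.2, 0.0, 0.2]
opening: 66.4
gripper_force: 0.0
```

```bash
python3 look.py scene 440 275 h3
```

```text
11.95 [596.49204944 352.9010853   43.7567149 ] 65.76881067816224 [0.6600148  0.09299143 0.17976967]
```

View pics/h3.png

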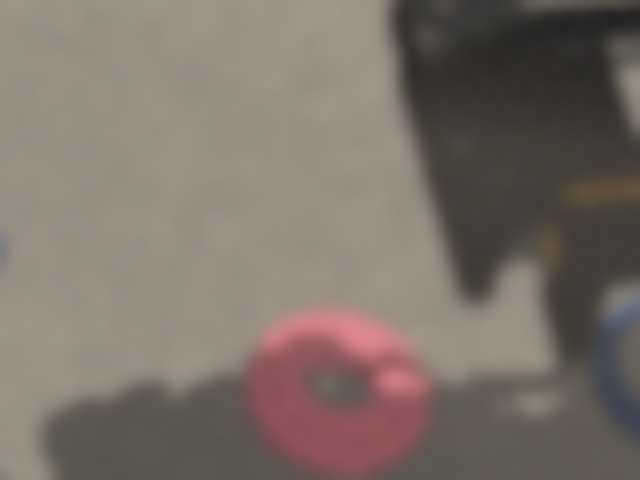

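The pink flange at (340,390) is well clear of the left finger at about (565,350), and the blue flange starts just inside that finger.

Emit:
servo_tool:
  commands:
    - {"gripper": 76,"xyz": [0,0,-0.015],"dr": [0,0,0]}
    - {"gripper": 76,"xyz": [0,0,-0.009],"dr": [0,0,0]}
    - {"gripper": 76,"xyz": [0,0,-0.0025],"dr": [0,0,0]}
    - {"gripper": 76,"xyz": [0,0,0],"dr": [0,0,0]}
    - {"gripper": 76,"xyz": [0,0,0],"dr": [0,0,0]}

```text
time: 12.58
eef_pos: [595.8, 352.6, 15.7]
eef_rot: [0.985, 0.172, 0.0, -0.0]
ft_force: [0.2, 0.5, -1.0]
opening: 66.3
gripper_force: 0.0
```

Emit:
servo_tool:
  commands:
    - {"gripper": 45,"xyz": [0,0,0],"dr": [0,0,0]}
    - {"gripper": 45,"xyz": [0,0,0],"dr": [0,0,0]}
    - {"gripper": 45,"xyz": [0,0,0],"dr": [0,0,0]}
    - {"gripper": 45,"xyz": [0,0,0],"dr": [0,0,0]}
    - {"gripper": 45,"xyz": [0,0,0],"dr": [0,0,0]}
  force: 25

```text
time: 13.2
eef_pos: [595.7, 352.5, 15.6]
eef_rot: [0.985, 0.172, 0.0, -0.0]
ft_force: [0.4, 0.3, 0.3]
opening: 49.0
gripper_force: 25.0
```

Emit:
servo_tool:
  commands:
    - {"gripper": 45,"xyz": [0,0,0.01],"dr": [0,0,0]}
    - {"gripper": 45,"xyz": [0,0,0.03],"dr": [0,0,0]}
    - {"gripper": 45,"xyz": [0,0,0.04],"dr": [0,0,0]}
    - {"gripper": 45,"xyz": [0,0,0.03],"dr": [0,0,0]}
    - {"gripper": 45,"xyz": [0,0,0.015],"dr": [0,0,0]}

```text
time: 13.82
eef_pos: [596.2, 352.9, 143.0]
eef_rot: [0.985, 0.172, 0.001, -0.0]
ft_force: [0.5, 0.0, -1.3]
opening: 49.0
gripper_force: 25.0
```

Emit:
servo_tool:
  commands:
    - {"gripper": 45,"xyz": [0.004,-0.025,0],"dr": [0,0,0]}
    - {"gripper": 45,"xyz": [0.007,-0.043,0],"dr": [0,0,0]}
    - {"gripper": 45,"xyz": [0.008,-0.048,0],"dr": [0,0,0]}
    - {"gripper": 45,"xyz": [0.008,-0.048,0],"dr": [0,0,0]}
    - {"gripper": 45,"xyz": [0.007,-0.043,0],"dr": [0,0,0]}

```text
time: 14.45
eef_pos: [629.6, 143.2, 140.0]
eef_rot: [0.985, 0.171, -0.001, 0.0]
ft_force: [-0.6, -0.3, -0.5]
opening: 48.8
gripper_force: 25.0
```

Emit:
servo_tool:
  commands:
    - {"gripper": 45,"xyz": [0.0048,-0.0283,0],"dr": [0,0,0]}
    - {"gripper": 45,"xyz": [0.002,-0.012,0],"dr": [0,0,0]}
    - {"gripper": 45,"xyz": [0,0,0],"dr": [0,0,0]}
    - {"gripper": 45,"xyz": [0,0,0],"dr": [0,0,0]}
    - {"gripper": 45,"xyz": [0,0,0],"dr": [0,0,0]}

```text
time: 15.08
eef_pos: [636.1, 106.9, 140.6]
eef_rot: [0.985, 0.173, 0.0, -0.0]
ft_force: [0.3, 0.2, -1.9]
opening: 49.4
gripper_force: 25.0
```

Emit:
servo_tool:
  commands:
    - {"gripper": 45,"xyz": [0,0,-0.012],"dr": [0,0,0]}
    - {"gripper": 45,"xyz": [0,0,-0.012],"dr": [0,0,0]}
    - {"gripper": 45,"xyz": [0,0,-0.006],"dr": [0,0,0]}
    - {"gripper": 45,"xyz": [0,0,-0.003],"dr": [0,0,0]}
    - {"gripper": 45,"xyz": [0,0,-0.003],"dr": [0,0,0]}

```text
time: 15.7
eef_pos: [636.6, 105.2, 104.6]
eef_rot: [0.985, 0.172, 0.0, 0.0]
ft_force: [0.4, -0.3, -0.7]
opening: 49.1
gripper_force: 25.0
```

```bash
python3 look.py scene 373 258 h4
```

```text
15.75 [636.44187853 105.14367968 104.23880897] 49.01359923749845 [-1.21450487 -1.01599372 -1.67028804]
```

View pics/h4.png

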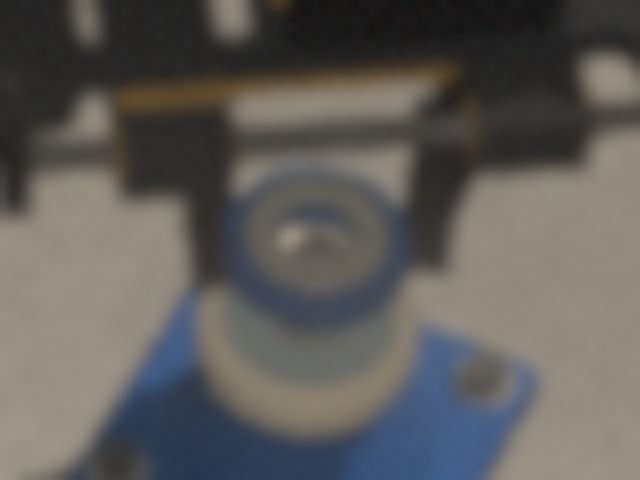

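The arbor tip at (310,240) is centred in the blue flange's bore, above the seated white wheel. I'll carry on down.

Emit:
servo_tool:
  commands:
    - {"gripper": 45,"xyz": [0,0,-0.006],"dr": [0,0,0]}
    - {"gripper": 45,"xyz": [0,0,-0.008],"dr": [0,0,0]}
    - {"gripper": 45,"xyz": [0,0,-0.006],"dr": [0,0,0]}
    - {"gripper": 45,"xyz": [0,0,-0.003],"dr": [0,0,0]}
    - {"gripper": 45,"xyz": [0,0,-0.001],"dr": [0,0,0]}

```text
time: 16.38
eef_pos: [636.4, 105.2, 80.3]
eef_rot: [0.985, 0.172, -0.0, 0.0]
ft_force: [-0.3, 0.0, -0.8]
opening: 49.2
gripper_force: 25.0
```

Emit:
servo_tool:
  commands:
    - {"gripper": 45,"xyz": [0,0,-0.001],"dr": [0,0,0]}
    - {"gripper": 45,"xyz": [0,0,-0.001],"dr": [0,0,0]}
    - {"gripper": 45,"xyz": [0,0,-0.0005],"dr": [0,0,0]}
    - {"gripper": 45,"xyz": [0,0,0],"dr": [0,0,0]}
    - {"gripper": 45,"xyz": [0,0,0],"dr": [0,0,0]}

```text
time: 17.0
eef_pos: [636.6, 105.2, 78.5]
eef_rot: [0.985, 0.172, 0.0, 0.0]
ft_force: [-2.5, -0.5, 6.2]
opening: 49.1
gripper_force: 25.0
```

Emit:
servo_tool:
  commands:
    - {"gripper": 66,"xyz": [0,0,0],"dr": [0,0,0]}
    - {"gripper": 66,"xyz": [0,0,0],"dr": [0,0,0]}
    - {"gripper": 66,"xyz": [0,0,0],"dr": [0,0,0]}
    - {"gripper": 66,"xyz": [0,0,0.002],"dr": [0,0,0]}
    - {"gripper": 66,"xyz": [0,0,0.008],"dr": [0,0,0]}

```text
time: 17.62
eef_pos: [636.2, 105.1, 88.0]
eef_rot: [0.985, 0.172, -0.0, 0.0]
ft_force: [-0.4, 0.1, 0.3]
opening: 57.3
gripper_force: 0.0
```

Emit:
servo_tool:
  commands:
    - {"gripper": 66,"xyz": [0,0,0.02],"dr": [0,0,0]}
    - {"gripper": 66,"xyz": [0,0,0.025],"dr": [0,0,0]}
    - {"gripper": 66,"xyz": [0,0,0.015],"dr": [0,0,0]}
    - {"gripper": 66,"xyz": [-0.012,-0.02,0],"dr": [0,0,0]}
    - {"gripper": 66,"xyz": [-0.021,-0.0332,0],"dr": [0,0,0]}

```text
time: 18.25
eef_pos: [603.4, 52.7, 148.9]
eef_rot: [0.985, 0.173, 0.001, -0.0]
ft_force: [0.8, 0.0, 1.0]
opening: 57.7
gripper_force: 0.0
```

Emit:
servo_tool:
  commands:
    - {"gripper": 66,"xyz": [-0.028,-0.044,0],"dr": [0,0,0]}
    - {"gripper": 66,"xyz": [-0.028,-0.044,0],"dr": [0,0,0]}
    - {"gripper": 66,"xyz": [-0.028,-0.044,0],"dr": [0,0,0]}
    - {"gripper": 66,"xyz": [-0.025,-0.04,0],"dr": [0,0,0]}
    - {"gripper": 66,"xyz": [-0.015,-0.025,0],"dr": [0,0,0]}

```text
time: 18.88
eef_pos: [478.2, -147.3, 148.8]
eef_rot: [0.985, 0.17, 0.0, 0.001]
ft_force: [0.8, -0.2, -0.2]
opening: 57.0
gripper_force: 0.0
```

Emit:
servo_tool:
  commands:
    - {"gripper": 66,"xyz": [-0.008,-0.013,-0.02],"dr": [0,0,0]}
    - {"gripper": 66,"xyz": [0,0,-0.04],"dr": [0,0,0]}
    - {"gripper": 66,"xyz": [0,0,-0.03],"dr": [0,0,0]}
    - {"gripper": 66,"xyz": [0,0,-0.015],"dr": [0,0,0]}
    - {"gripper": 66,"xyz": [0,0,0],"dr": [0,0,0]}

```text
time: 19.5
eef_pos: [471.3, -157.8, 43.0]
eef_rot: [0.985, 0.172, -0.0, -0.0]
ft_force: [0.6, 0.5, 1.1]
opening: 57.4
gripper_force: 0.0
```

Emit:
servo_tool:
  commands:
    - {"gripper": 66,"xyz": [0,0,-0.015],"dr": [0,0,0]}
    - {"gripper": 66,"xyz": [0,0,-0.009],"dr": [0,0,0]}
    - {"gripper": 66,"xyz": [0,0,-0.0035],"dr": [0,0,0]}
    - {"gripper": 66,"xyz": [0,0,0],"dr": [0,0,0]}
    - {"gripper": 66,"xyz": [0,0,0],"dr": [0,0,0]}

```text
time: 20.12
eef_pos: [471.7, -158.1, 15.9]
eef_rot: [0.985, 0.172, 0.0, 0.0]
ft_force: [0.9, -0.2, 0.6]
opening: 57.3
gripper_force: 0.0
```

Emit:
servo_tool:
  commands:
    - {"gripper": 30,"xyz": [0,0,0],"dr": [0,0,0]}
    - {"gripper": 30,"xyz": [0,0,0],"dr": [0,0,0]}
    - {"gripper": 30,"xyz": [0,0,0],"dr": [0,0,0]}
    - {"gripper": 30,"xyz": [0,0,0],"dr": [0,0,0]}
    - {"gripper": 30,"xyz": [0,0,0],"dr": [0,0,0]}
  force: 20

```text
time: 20.75
eef_pos: [471.5, -158.0, 15.7]
eef_rot: [0.985, 0.172, 0.0, 0.0]
ft_force: [-0.1, 0.2, 2.5]
opening: 37.3
gripper_force: 20.0
```

Emit:
servo_tool:
  commands:
    - {"gripper": 30,"xyz": [0,0,0.01],"dr": [0,0,0]}
    - {"gripper": 30,"xyz": [0,0,0.03],"dr": [0,0,0]}
    - {"gripper": 30,"xyz": [0,0,0.04],"dr": [0,0,0]}
    - {"gripper": 30,"xyz": [0,0,0.03],"dr": [0,0,0]}
    - {"gripper": 30,"xyz": [0,0,0.02],"dr": [0,0,0]}

```text
time: 21.38
eef_pos: [472.0, -158.1, 147.8]
eef_rot: [0.985, 0.172, 0.001, 0.001]
ft_force: [0.7, -0.2, -0.9]
opening: 37.3
gripper_force: 20.0
```

Emit:
servo_tool:
  commands:
    - {"gripper": 30,"xyz": [0.012,0.02,0],"dr": [0,0,0]}
    - {"gripper": 30,"xyz": [0.021,0.0332,0],"dr": [0,0,0]}
    - {"gripper": 30,"xyz": [0.028,0.044,0],"dr": [0,0,0]}
    - {"gripper": 30,"xyz": [0.028,0.044,0],"dr": [0,0,0]}
    - {"gripper": 30,"xyz": [0.028,0.044,0],"dr": [0,0,0]}

```text
time: 22.0
eef_pos: [589.3, 28.4, 146.3]
eef_rot: [0.985, 0.171, 0.0, 0.0]
ft_force: [0.4, -0.1, -0.1]
opening: 37.5
gripper_force: 20.0
```

Emit:
servo_tool:
  commands:
    - {"gripper": 30,"xyz": [0.025,0.04,0],"dr": [0,0,0]}
    - {"gripper": 30,"xyz": [0.015,0.025,0],"dr": [0,0,0]}
    - {"gripper": 30,"xyz": [0.008,0.013,0],"dr": [0,0,0]}
    - {"gripper": 30,"xyz": [0,0,0],"dr": [0,0,0]}
    - {"gripper": 30,"xyz": [0,0,0],"dr": [0,0,0]}

```text
time: 22.62
eef_pos: [636.3, 103.5, 145.6]
eef_rot: [0.985, 0.171, -0.0, 0.001]
ft_force: [-0.1, -1.1, -0.2]
opening: 37.3
gripper_force: 20.0
```

Emit:
servo_tool:
  commands:
    - {"gripper": 30,"xyz": [0,0,-0.015],"dr": [0,0,0]}
    - {"gripper": 30,"xyz": [0,0,-0.012],"dr": [0,0,0]}
    - {"gripper": 30,"xyz": [0,0,-0.006],"dr": [0,0,0]}
    - {"gripper": 30,"xyz": [0,0,-0.004],"dr": [0,0,0]}
    - {"gripper": 30,"xyz": [0,0,-0.004],"dr": [0,0,0]}

```text
time: 23.25
eef_pos: [636.6, 105.3, 104.5]
eef_rot: [0.985, 0.172, 0.0, 0.0]
ft_force: [-0.0, -0.1, -0.1]
opening: 37.6
gripper_force: 20.0
```

```bash
python3 look.py scene 373 258 h5
```

```text
23.3 [636.33523512 105.19658801 103.94276065] 37.49343670138015 [-0.57543095  0.6690604  -0.92589853]
```

View pics/h5.png

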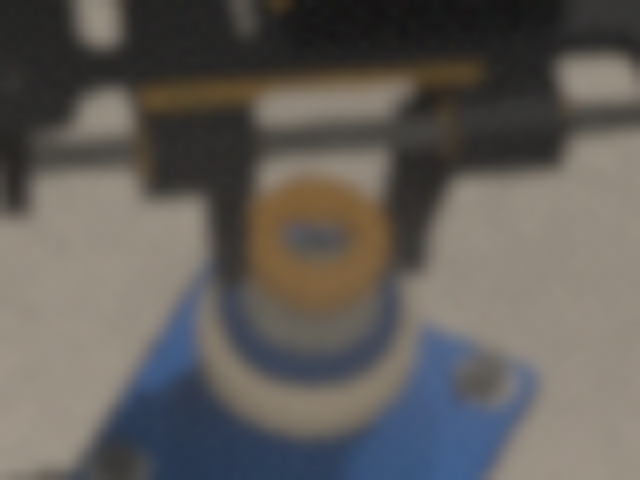

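The collar's bore is round the arbor tip at (315,237), and the flange sits flat below it. It has about 14 mm left to go.

Emit:
servo_tool:
  commands:
    - {"gripper": 30,"xyz": [0,0,-0.005],"dr": [0,0,0]}
    - {"gripper": 30,"xyz": [0,0,-0.004],"dr": [0,0,0]}
    - {"gripper": 30,"xyz": [0,0,-0.002],"dr": [0,0,0]}
    - {"gripper": 30,"xyz": [0,0,-0.001],"dr": [0,0,0]}
    - {"gripper": 30,"xyz": [0,0,0],"dr": [0,0,0]}

```text
time: 23.92
eef_pos: [636.5, 105.2, 92.6]
eef_rot: [0.985, 0.172, 0.0, 0.0]
ft_force: [0.3, -0.5, -0.3]
opening: 37.6
gripper_force: 20.0
```

Emit:
servo_tool:
  commands:
    - {"gripper": 30,"xyz": [0,0,-0.001],"dr": [0,0,0]}
    - {"gripper": 30,"xyz": [0,0,-0.001],"dr": [0,0,0]}
    - {"gripper": 30,"xyz": [0,0,-0.0005],"dr": [0,0,0]}
    - {"gripper": 30,"xyz": [0,0,0],"dr": [0,0,0]}
    - {"gripper": 30,"xyz": [0,0,0],"dr": [0,0,0]}

```text
time: 24.55
eef_pos: [636.6, 105.2, 90.7]
eef_rot: [0.985, 0.172, 0.0, 0.0]
ft_force: [-2.9, -0.4, 5.0]
opening: 37.5
gripper_force: 20.0
```

Emit:
servo_tool:
  commands:
    - {"gripper": 55,"xyz": [0,0,0],"dr": [0,0,0]}
    - {"gripper": 55,"xyz": [0,0,0],"dr": [0,0,0]}
    - {"gripper": 55,"xyz": [0,0,0],"dr": [0,0,0]}
    - {"gripper": 55,"xyz": [0,0,0.002],"dr": [0,0,0]}
    - {"gripper": 55,"xyz": [0,0,0.008],"dr": [0,0,0]}

```text
time: 25.18
eef_pos: [636.2, 105.1, 100.0]
eef_rot: [0.985, 0.172, -0.0, 0.0]
ft_force: [-0.2, -0.4, 0.3]
opening: 47.9
gripper_force: 0.0
```

Emit:
servo_tool:
  commands:
    - {"gripper": 55,"xyz": [0,0,0.02],"dr": [0,0,0]}
    - {"gripper": 55,"xyz": [0,0,0.02],"dr": [0,0,0]}
    - {"gripper": 55,"xyz": [0,0,0.01],"dr": [0,0,0]}
    - {"gripper": 100,"xyz": [-0.0152,0.0143,0],"dr": [0,0,0]}
    - {"gripper": 100,"xyz": [-0.025,0.023,0],"dr": [0,0,0]}

```text
time: 25.8
eef_pos: [595.0, 143.0, 149.4]
eef_rot: [0.985, 0.171, -0.0, -0.0]
ft_force: [0.4, 0.7, 0.1]
opening: 60.9
gripper_force: 0.0
```

Emit:
servo_tool:
  commands:
    - {"gripper": 100,"xyz": [-0.035,0.033,0],"dr": [0,0,0]}
    - {"gripper": 100,"xyz": [-0.035,0.033,0],"dr": [0,0,0]}
    - {"gripper": 100,"xyz": [-0.035,0.033,0],"dr": [0,0,0]}
    - {"gripper": 100,"xyz": [-0.03,0.028,0],"dr": [0,0,0]}
    - {"gripper": 100,"xyz": [-0.018,0.017,0],"dr": [0,0,0]}

```text
time: 26.42
eef_pos: [439.8, 288.4, 149.5]
eef_rot: [0.985, 0.173, -0.001, 0.0]
ft_force: [0.3, 0.0, 0.1]
opening: 86.8
gripper_force: 0.0
```

Emit:
servo_tool:
  commands:
    - {"gripper": 100,"xyz": [-0.009,0.008,-0.02],"dr": [0,0,0]}
    - {"gripper": 100,"xyz": [0,0,-0.04],"dr": [0,0,0]}
    - {"gripper": 100,"xyz": [0,0,-0.025],"dr": [0,0,0]}
    - {"gripper": 100,"xyz": [0,0,-0.01],"dr": [0,0,0]}
    - {"gripper": 100,"xyz": [0,0,0],"dr": [0,0,0]}

```text
time: 27.05
eef_pos: [433.4, 294.6, 54.8]
eef_rot: [0.985, 0.172, -0.001, 0.0]
ft_force: [0.1, 0.5, 0.3]
opening: 87.0
gripper_force: 0.0
```

Emit:
servo_tool:
  commands:
    - {"gripper": 100,"xyz": [0,0,-0.02],"dr": [0,0,0]}
    - {"gripper": 100,"xyz": [0,0,-0.013],"dr": [0,0,0]}
    - {"gripper": 100,"xyz": [0,0,-0.005],"dr": [0,0,0]}
    - {"gripper": 100,"xyz": [0,0,0],"dr": [0,0,0]}
    - {"gripper": 100,"xyz": [0,0,0],"dr": [0,0,0]}

```text
time: 27.68
eef_pos: [434.5, 294.7, 17.4]
eef_rot: [0.985, 0.172, 0.0, -0.0]
ft_force: [-0.0, 0.9, 0.5]
opening: 87.2
gripper_force: 0.0
```

Emit:
servo_tool:
  commands:
    - {"gripper": 55,"xyz": [0,0,0],"dr": [0,0,0]}
    - {"gripper": 55,"xyz": [0,0,0],"dr": [0,0,0]}
    - {"gripper": 55,"xyz": [0,0,0],"dr": [0,0,0]}
    - {"gripper": 55,"xyz": [0,0,0],"dr": [0,0,0]}
    - {"gripper": 55,"xyz": [0,0,0],"dr": [0,0,0]}
  force: 25

```text
time: 28.3
eef_pos: [434.3, 294.5, 17.1]
eef_rot: [0.985, 0.172, 0.0, 0.0]
ft_force: [-0.5, 0.8, 1.1]
opening: 59.0
gripper_force: 25.0
```

Emit:
servo_tool:
  commands:
    - {"gripper": 55,"xyz": [0,0,0.01],"dr": [0,0,0]}
    - {"gripper": 55,"xyz": [0,0,0.03],"dr": [0,0,0]}
    - {"gripper": 55,"xyz": [0,0,0.045],"dr": [0,0,0]}
    - {"gripper": 55,"xyz": [0,0,0.04],"dr": [0,0,0]}
    - {"gripper": 55,"xyz": [0,0,0.025],"dr": [0,0,0]}

```text
time: 28.92
eef_pos: [434.5, 294.9, 169.7]
eef_rot: [0.985, 0.172, 0.001, -0.0]
ft_force: [0.9, -0.4, -1.9]
opening: 59.3
gripper_force: 25.0
```

Emit:
servo_tool:
  commands:
    - {"gripper": 55,"xyz": [0.0123,-0.021,0],"dr": [0,0,0]}
    - {"gripper": 55,"xyz": [0.022,-0.039,0],"dr": [0,0,0]}
    - {"gripper": 55,"xyz": [0.027,-0.0475,0],"dr": [0,0,0]}
    - {"gripper": 55,"xyz": [0.027,-0.0475,0],"dr": [0,0,0]}
    - {"gripper": 55,"xyz": [0.027,-0.0475,0],"dr": [0,0,0]}

```text
time: 29.55
eef_pos: [550.2, 90.4, 167.8]
eef_rot: [0.985, 0.172, 0.0, 0.0]
ft_force: [-0.7, 0.8, -1.2]
opening: 59.4
gripper_force: 25.0
```

Emit:
servo_tool:
  commands:
    - {"gripper": 55,"xyz": [0.027,-0.0475,0],"dr": [0,0,0]}
    - {"gripper": 55,"xyz": [0.027,-0.0475,0],"dr": [0,0,0]}
    - {"gripper": 55,"xyz": [0.027,-0.0475,0],"dr": [0,0,0]}
    - {"gripper": 55,"xyz": [0.022,-0.039,0],"dr": [0,0,0]}
    - {"gripper": 55,"xyz": [0.013,-0.023,0],"dr": [0,0,0]}

```text
time: 30.18
eef_pos: [665.9, -115.5, 167.1]
eef_rot: [0.985, 0.17, -0.0, 0.0]
ft_force: [1.0, 1.3, -1.2]
opening: 59.5
gripper_force: 25.0
```

Emit:
servo_tool:
  commands:
    - {"gripper": 55,"xyz": [0.007,-0.012,0],"dr": [0,0,0]}
    - {"gripper": 55,"xyz": [0,0,0],"dr": [0,0,0]}
    - {"gripper": 55,"xyz": [0,0,-0.01],"dr": [0,0,0]}
    - {"gripper": 55,"xyz": [0,0,-0.015],"dr": [0,0,0]}
    - {"gripper": 55,"xyz": [0,0,-0.01],"dr": [0,0,0]}

```text
time: 30.8
eef_pos: [671.8, -123.8, 130.4]
eef_rot: [0.985, 0.172, -0.001, -0.0]
ft_force: [0.3, -0.4, -1.1]
opening: 59.7
gripper_force: 25.0
```

Emit:
servo_tool:
  commands:
    - {"gripper": 55,"xyz": [0,0,-0.01],"dr": [0,0,0]}
    - {"gripper": 55,"xyz": [0,0,-0.006],"dr": [0,0,0]}
    - {"gripper": 55,"xyz": [0,0,-0.003],"dr": [0,0,0]}
    - {"gripper": 55,"xyz": [0,0,-0.003],"dr": [0,0,0]}
    - {"gripper": 55,"xyz": [0,0,-0.003],"dr": [0,0,0]}

```text
time: 31.42
eef_pos: [672.8, -124.6, 107.2]
eef_rot: [0.985, 0.171, 0.0, 0.0]
ft_force: [0.8, 0.2, -2.1]
opening: 59.2
gripper_force: 25.0
```

```bash
python3 look.py scene 264 248 h6
```

```text
31.475 [ 672.49482927 -124.51531218  106.69541865] 59.477471158907655 [-0.48054308  0.5132997  -1.45812156]
```

View pics/h6.png

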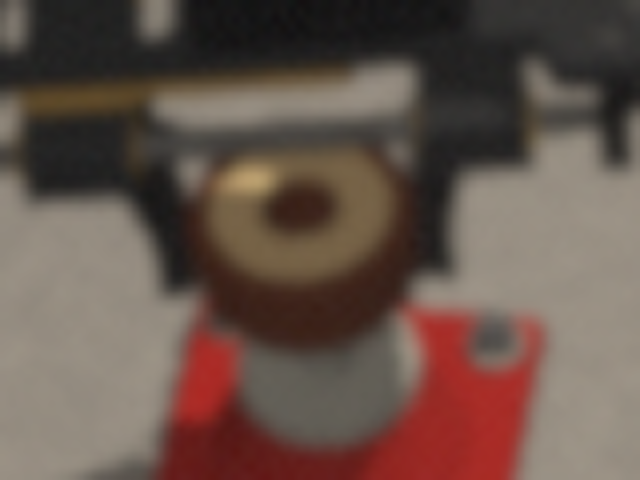

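The brown wheel's bore at (303,207) is over the arbor with no contact force. I'll carry on down.

Emit:
servo_tool:
  commands:
    - {"gripper": 55,"xyz": [0,0,-0.006],"dr": [0,0,0]}
    - {"gripper": 55,"xyz": [0,0,-0.008],"dr": [0,0,0]}
    - {"gripper": 55,"xyz": [0,0,-0.009],"dr": [0,0,0]}
    - {"gripper": 55,"xyz": [0,0,-0.008],"dr": [0,0,0]}
    - {"gripper": 55,"xyz": [0,0,-0.006],"dr": [0,0,0]}

```text
time: 32.1
eef_pos: [672.4, -124.5, 69.3]
eef_rot: [0.985, 0.172, -0.0, -0.0]
ft_force: [1.3, 0.6, -0.6]
opening: 59.2
gripper_force: 25.0
```

Emit:
servo_tool:
  commands:
    - {"gripper": 55,"xyz": [0,0,-0.001],"dr": [0,0,0]}
    - {"gripper": 55,"xyz": [0,0,-0.001],"dr": [0,0,0]}
    - {"gripper": 55,"xyz": [0,0,-0.001],"dr": [0,0,0]}
    - {"gripper": 55,"xyz": [0,0,-0.0005],"dr": [0,0,0]}
    - {"gripper": 55,"xyz": [0,0,0],"dr": [0,0,0]}

```text
time: 32.72
eef_pos: [672.8, -124.5, 67.2]
eef_rot: [0.985, 0.172, 0.0, 0.0]
ft_force: [-1.3, 0.4, 5.1]
opening: 59.5
gripper_force: 25.0
```

Emit:
servo_tool:
  commands:
    - {"gripper": 76,"xyz": [0,0,0],"dr": [0,0,0]}
    - {"gripper": 76,"xyz": [0,0,0],"dr": [0,0,0]}
    - {"gripper": 76,"xyz": [0,0,0],"dr": [0,0,0]}
    - {"gripper": 76,"xyz": [0,0,0.002],"dr": [0,0,0]}
    - {"gripper": 76,"xyz": [0,0,0.008],"dr": [0,0,0]}

```text
time: 33.35
eef_pos: [672.3, -124.5, 76.4]
eef_rot: [0.985, 0.172, -0.0, -0.0]
ft_force: [-0.5, -0.7, 0.2]
opening: 65.8
gripper_force: 0.0
```

Emit:
servo_tool:
  commands:
    - {"gripper": 76,"xyz": [0,0,0.025],"dr": [0,0,0]}
    - {"gripper": 76,"xyz": [0,0,0.03],"dr": [0,0,0]}
    - {"gripper": 76,"xyz": [0,0,0.015],"dr": [0,0,0]}
    - {"gripper": 76,"xyz": [-0.015,0.009,0],"dr": [0,0,0]}
    - {"gripper": 76,"xyz": [-0.026,0.016,0],"dr": [0,0,0]}

```text
time: 33.98
eef_pos: [631.3, -99.7, 146.3]
eef_rot: [0.985, 0.171, 0.0, 0.0]
ft_force: [-0.1, 0.8, 0.8]
opening: 66.5
gripper_force: 0.0
```

Emit:
servo_tool:
  commands:
    - {"gripper": 76,"xyz": [-0.036,0.022,0],"dr": [0,0,0]}
    - {"gripper": 76,"xyz": [-0.036,0.022,0],"dr": [0,0,0]}
    - {"gripper": 76,"xyz": [-0.036,0.022,0],"dr": [0,0,0]}
    - {"gripper": 76,"xyz": [-0.032,0.02,0],"dr": [0,0,0]}
    - {"gripper": 76,"xyz": [-0.02,0.012,0],"dr": [0,0,0]}

```text
time: 34.6
eef_pos: [470.1, -0.7, 146.5]
eef_rot: [0.985, 0.172, -0.0, 0.0]
ft_force: [0.3, -0.9, -0.3]
opening: 66.4
gripper_force: 0.0
```

Emit:
servo_tool:
  commands:
    - {"gripper": 76,"xyz": [-0.0101,0.0062,-0.02],"dr": [0,0,0]}
    - {"gripper": 76,"xyz": [0,0,-0.04],"dr": [0,0,0]}
    - {"gripper": 76,"xyz": [0,0,-0.03],"dr": [0,0,0]}
    - {"gripper": 76,"xyz": [0,0,-0.015],"dr": [0,0,0]}
    - {"gripper": 76,"xyz": [0,0,0],"dr": [0,0,0]}

```text
time: 35.22
eef_pos: [461.1, 4.8, 41.2]
eef_rot: [0.985, 0.172, -0.001, -0.0]
ft_force: [-0.3, 0.6, 0.8]
opening: 66.0
gripper_force: 0.0
```

Emit:
servo_tool:
  commands:
    - {"gripper": 76,"xyz": [0,0,-0.014],"dr": [0,0,0]}
    - {"gripper": 76,"xyz": [0,0,-0.009],"dr": [0,0,0]}
    - {"gripper": 76,"xyz": [0,0,-0.003],"dr": [0,0,0]}
    - {"gripper": 76,"xyz": [0,0,0],"dr": [0,0,0]}
    - {"gripper": 76,"xyz": [0,0,0],"dr": [0,0,0]}

```text
time: 35.85
eef_pos: [461.7, 4.7, 15.8]
eef_rot: [0.985, 0.172, 0.0, 0.0]
ft_force: [0.3, -0.7, 0.3]
opening: 66.4
gripper_force: 0.0
```

Emit:
servo_tool:
  commands:
    - {"gripper": 45,"xyz": [0,0,0],"dr": [0,0,0]}
    - {"gripper": 45,"xyz": [0,0,0],"dr": [0,0,0]}
    - {"gripper": 45,"xyz": [0,0,0],"dr": [0,0,0]}
    - {"gripper": 45,"xyz": [0,0,0],"dr": [0,0,0]}
    - {"gripper": 45,"xyz": [0,0,0],"dr": [0,0,0]}
  force: 25

```text
time: 36.48
eef_pos: [461.6, 4.7, 15.7]
eef_rot: [0.985, 0.172, 0.0, 0.0]
ft_force: [-0.5, -0.3, 2.7]
opening: 49.2
gripper_force: 25.0
```

Emit:
servo_tool:
  commands:
    - {"gripper": 45,"xyz": [0,0,0.01],"dr": [0,0,0]}
    - {"gripper": 45,"xyz": [0,0,0.03],"dr": [0,0,0]}
    - {"gripper": 45,"xyz": [0,0,0.04],"dr": [0,0,0]}
    - {"gripper": 45,"xyz": [0,0,0.03],"dr": [0,0,0]}
    - {"gripper": 45,"xyz": [0,0,0.02],"dr": [0,0,0]}

```text
time: 37.1
eef_pos: [461.8, 4.8, 147.6]
eef_rot: [0.985, 0.172, 0.001, 0.0]
ft_force: [0.2, -0.1, -1.1]
opening: 48.9
gripper_force: 25.0
```

Emit:
servo_tool:
  commands:
    - {"gripper": 45,"xyz": [0.015,-0.009,0],"dr": [0,0,0]}
    - {"gripper": 45,"xyz": [0.026,-0.016,0],"dr": [0,0,0]}
    - {"gripper": 45,"xyz": [0.036,-0.022,0],"dr": [0,0,0]}
    - {"gripper": 45,"xyz": [0.036,-0.022,0],"dr": [0,0,0]}
    - {"gripper": 45,"xyz": [0.036,-0.022,0],"dr": [0,0,0]}

```text
time: 37.72
eef_pos: [611.6, -88.1, 143.8]
eef_rot: [0.985, 0.171, -0.001, -0.0]
ft_force: [0.1, 0.5, -1.3]
opening: 48.9
gripper_force: 25.0
```

Emit:
servo_tool:
  commands:
    - {"gripper": 45,"xyz": [0.032,-0.02,0],"dr": [0,0,0]}
    - {"gripper": 45,"xyz": [0.02,-0.012,0],"dr": [0,0,0]}
    - {"gripper": 45,"xyz": [0.0101,-0.0062,0],"dr": [0,0,0]}
    - {"gripper": 45,"xyz": [0,0,0],"dr": [0,0,0]}
    - {"gripper": 45,"xyz": [0,0,0],"dr": [0,0,0]}

```text
time: 38.35
eef_pos: [672.1, -123.8, 145.4]
eef_rot: [0.985, 0.172, -0.0, -0.0]
ft_force: [0.4, 0.2, -1.0]
opening: 48.9
gripper_force: 25.0
```

Emit:
servo_tool:
  commands:
    - {"gripper": 45,"xyz": [0,0,-0.014],"dr": [0,0,0]}
    - {"gripper": 45,"xyz": [0,0,-0.012],"dr": [0,0,0]}
    - {"gripper": 45,"xyz": [0,0,-0.006],"dr": [0,0,0]}
    - {"gripper": 45,"xyz": [0,0,-0.004],"dr": [0,0,0]}
    - {"gripper": 45,"xyz": [0,0,-0.004],"dr": [0,0,0]}

```text
time: 38.98
eef_pos: [672.7, -124.5, 105.6]
eef_rot: [0.985, 0.172, 0.0, 0.0]
ft_force: [-0.3, 0.3, -0.9]
opening: 49.3
gripper_force: 25.0
```

```bash
python3 look.py scene 264 248 h7
```

```text
39.025 [ 672.4546934  -124.49045144  104.94846978] 48.88109781543321 [ 0.48697271  0.63784924 -2.48099797]
```

View pics/h7.png

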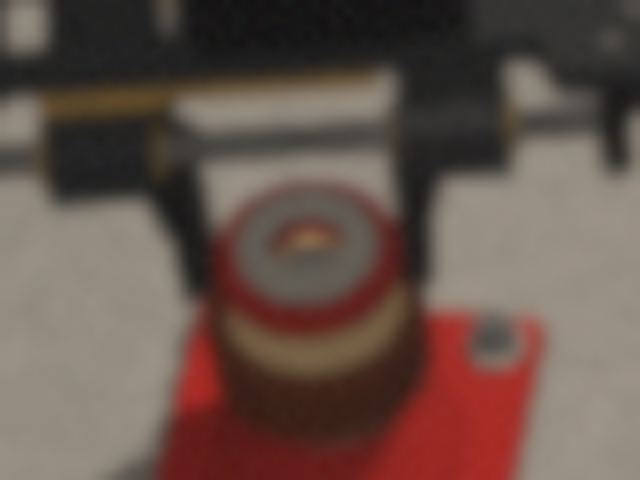

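The red flange's bore at (308,238) is around the arbor tip with no side force. I'll lower it the last 15 mm.

Emit:
servo_tool:
  commands:
    - {"gripper": 45,"xyz": [0,0,-0.005],"dr": [0,0,0]}
    - {"gripper": 45,"xyz": [0,0,-0.005],"dr": [0,0,0]}
    - {"gripper": 45,"xyz": [0,0,-0.002],"dr": [0,0,0]}
    - {"gripper": 45,"xyz": [0,0,-0.001],"dr": [0,0,0]}
    - {"gripper": 45,"xyz": [0,0,0],"dr": [0,0,0]}

```text
time: 39.65
eef_pos: [672.6, -124.5, 92.6]
eef_rot: [0.985, 0.172, 0.0, 0.0]
ft_force: [0.4, 0.1, -0.4]
opening: 48.9
gripper_force: 25.0
```

Emit:
servo_tool:
  commands:
    - {"gripper": 45,"xyz": [0,0,-0.001],"dr": [0,0,0]}
    - {"gripper": 45,"xyz": [0,0,-0.001],"dr": [0,0,0]}
    - {"gripper": 45,"xyz": [0,0,-0.0005],"dr": [0,0,0]}
    - {"gripper": 45,"xyz": [0,0,0],"dr": [0,0,0]}
    - {"gripper": 45,"xyz": [0,0,0],"dr": [0,0,0]}

```text
time: 40.28
eef_pos: [672.7, -124.6, 90.8]
eef_rot: [0.985, 0.172, 0.0, 0.0]
ft_force: [-4.4, -0.2, 5.4]
opening: 49.0
gripper_force: 25.0
```

Seated. I'll release, lift and withdraw towards the base so the camera has a clear view.

Emit:
servo_tool:
  commands:
    - {"gripper": 68,"xyz": [0,0,0],"dr": [0,0,0]}
    - {"gripper": 68,"xyz": [0,0,0],"dr": [0,0,0]}
    - {"gripper": 68,"xyz": [0,0,0],"dr": [0,0,0]}
    - {"gripper": 68,"xyz": [0,0,0.002],"dr": [0,0,0]}
    - {"gripper": 68,"xyz": [0,0,0.008],"dr": [0,0,0]}

```text
time: 40.9
eef_pos: [672.3, -124.5, 100.0]
eef_rot: [0.985, 0.172, -0.0, -0.0]
ft_force: [0.9, 0.1, 0.5]
opening: 59.5
gripper_force: 0.0
```

Emit:
servo_tool:
  commands:
    - {"gripper": 68,"xyz": [0,0,0.025],"dr": [0,0,0]}
    - {"gripper": 68,"xyz": [0,0,0.035],"dr": [0,0,0]}
    - {"gripper": 68,"xyz": [0,0,0.035],"dr": [0,0,0]}
    - {"gripper": 68,"xyz": [-0.02,0,0.02],"dr": [0,0,0]}
    - {"gripper": 68,"xyz": [-0.035,0,0.01],"dr": [0,0,0]}

```text
time: 41.52
eef_pos: [618.0, -124.1, 226.9]
eef_rot: [0.985, 0.172, 0.001, 0.0]
ft_force: [-0.4, -0.4, 0.3]
opening: 59.0
gripper_force: 0.0
```

Emit:
servo_tool:
  commands:
    - {"gripper": 68,"xyz": [-0.035,0,0],"dr": [0,0,0]}
    - {"gripper": 68,"xyz": [-0.035,0,0],"dr": [0,0,0]}
    - {"gripper": 68,"xyz": [-0.035,0,0],"dr": [0,0,0]}
    - {"gripper": 68,"xyz": [-0.02,0,0],"dr": [0,0,0]}
    - {"gripper": 68,"xyz": [0,0,0],"dr": [0,0,0]}

```text
time: 42.15
eef_pos: [492.0, -124.8, 226.1]
eef_rot: [0.985, 0.171, 0.0, 0.001]
ft_force: [0.3, 0.7, -0.1]
opening: 59.4
gripper_force: 0.0
```

```bash
python3 - <<'E'
from h import *
c=manip.capture("scene")["color"]; print(manip.read_state()["eef_pos"])
cv2.imwrite("pics/fin.png",cv2.resize(c[160:380,170:530],(800,489),interpolation=cv2.INTER_CUBIC)[:,:,::-1])
E
```

```text
[ 492.86512266 -124.66520036  225.92965154]
```

View pics/fin.png

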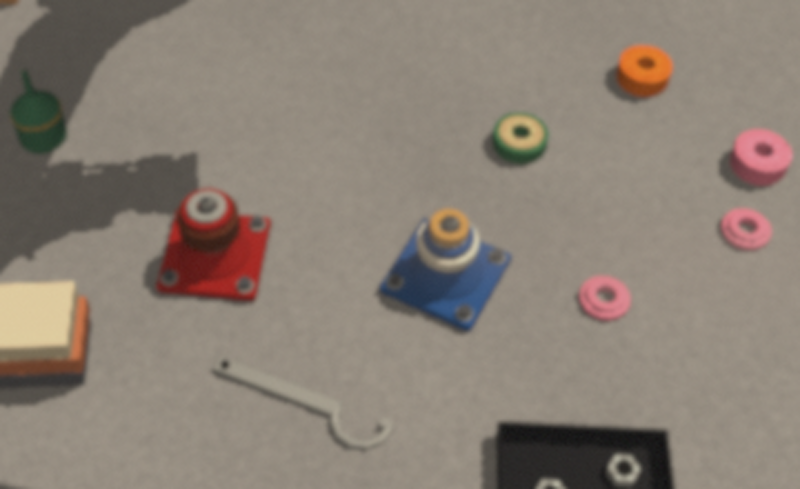

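The red stack at (207,215) and the blue stack at (449,240) are complete and level. The green wheel, oil can, spanner and look-alikes look undisturbed.

```bash
python3 -c "
from rig import manip
print(manip.hand_in())"
```

```text
the job is handed in; nothing more can be done
None
```

Both arbors are made up in the order asked, each part lowered until it seated, nothing else appears moved in the last picture, and the job was handed in at about 42 s with no verdict returned.

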